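# Reset the climate logger under its push-latch flap

### The arm

A 6-joint arm with a two-finger parallel gripper is mounted at the origin on a cart in front of the work surface, level with it; the furniture and walls round the work are solid. World frame = base frame: x ahead of the robot, y to its left, z up, the work surface at z = 0. Lengths are in mm, angles in rad, forces in N, time in s.
With the tool pointing down it reaches from about 325 to 775 mm from the base axis. Payload 5.5 kg.
Tool frame: the origin (TCP) lies at the very end of the fingers, on their centre line; the grasp point (between the pads) lies 19 mm behind it (ctrl.pinch_z is the z of the grasp point in the tool frame, in mm); z points along the fingers, x is the direction in which the jaws open and shut, and the axes are right-handed (so a half turn about z gives the same grasp; the last joint's range is limited). The gripper opens to 88 mm and grips with 3 to 60 N. Pads are 20 mm wide; open, the fingers measure 115 mm over their backs; the gripper's body (75 mm by 178 mm) begins 61 mm behind the grasp point.
Start: joints at [-1.273, 0.091, 1.231, -0, 1.82, -0.057], TCP at [208.442, -562.644, 222.631] pointing down, gripper open.
Joint ranges: [-2.87, 2.87], [-0.86, 2.18], [0.17, 2.46], [-1.51, 4.65], [0.06, 2.69], [-2.65, 2.65]. Speed limits (rad/s): [2.57, 2.57, 3.01, 3.14, 3.14, 3.14].

### API

Orientations are given as a rotation vector (axis times angle).
In Python, from workcell import ctrl gives the robot as it stands. The module is installed in compiled form; this text tells all that it offers.
- The arm moves only by the shell command python3 -m handwheel 'ROWS'. ROWS is text: rows parted by semicolons, each of 5 numbers parted by spaces: the finger opening in m, from 0 to 0.0878, then the shift along the tool's x, y, z in m, then the turn about the tool's z in rad. A call has 1 to 5 rows; each row shifts and turns the commanded pose from where the row before left it, along the tool's axes as they then stand; what a row does not reach is not made up. A row lasts 1/8 s, in which the tool goes at most 62.5 mm and 10.7 degrees, less where a joint would pass 70% of its speed; a pose out of reach is approached as far as the arm can. A call with a gripper value outside its range is refused whole. The fingers move at their own pace and stop on an object; the grip force is fixed at half the most. Time passes only in rows, so rows that do not move let the fingers close. It gives the time, the measured TCP pose, the force and the opening at its end, in the units of the state.
- ctrl.read_state(): the state, without advancing time (a new reading comes with each control period).
- ctrl.grab_frame(name): name is "scene" or "top" or "wrist"; returns the picture (384x512x3 uint8, red, green, blue); there is no depth.
- ctrl.camera_model(name): a dict with "K" (3x3 intrinsics, pixels), "rvec" (rotation vector, rad) and "tvec" (3), from world to camera coordinates, as OpenCV has them; the wrist camera has in their place "tool_from_camera" (4x4, takes a point from camera to tool coordinates, whose origin is the TCP and whose axes are the tool frame's). Camera axes: x right, y down, z forward; pixel columns grow to the right and rows downward; lengths in mm; the calibration is good to about 2 mm. The wrist camera is an equidistant fisheye: a pixel r from the principal point sees the ray r / f radians off the axis. A picture is of the moment at which its call begins: read the wrist's pose just before it. camera_model takes no time and is no camera call.
- ctrl.sign_off(): hands the job in, once; it reports no verdict.
The state is a dict: "time": time; "q": joint angles; "qvel": joint speeds; "tau": joint torques, N m; "ee_pos": TCP position; "tool_rot": TCP orientation; "wrist_force": force on the tool from outside, world axes, zero at the start; "wrist_torque": the same for the moment, N m; "opening": finger opening in mm.
Only numpy, scipy, OpenCV 4.12 (cv2) and the standard library are available. Lean on these libraries where they do the work, as an engineer would, in place of code of your own. Each camera call takes 0.05 s, during which the arm holds its last target.

### The job

The climate logger on the worktop needs its record reset: press its orange push-latch flap and let go so that it pops open, press the red reset key in the well beneath fully home and let it come back up, then push the flap down and press it again so that it latches shut. Only touch and press with the fingers: the logger must not be shoved or lifted, and the spool, wax block and eraser beside it must stay where they are.

Things in the scene. Friction and masses are not known exactly. Their poses are not given: they have to be found in the camera images.
- logger: climate logger: flat white and grey housing 150 (x) x 190 (y) x 56 mm high, 1.8 kg, loose on rubber feet. Origin: centre of its underside, on the worktop; z up; its front faces its own -x. In its flat top (56 mm up) is a well 60 (x) x 90 (y) mm, 26 mm deep, centred at x = -28, y = +35 mm, closed by the orange flap. Directions named in the other entries are the logger's own axes
- flap (a joint): angle of the orange flap (rad), hinged along y at the rear (+x) edge of the well. 0 = shut, flush, latched; 1.45 = popped open, nearly upright; -0.09 = pressed in to its stop (free edge 5 mm below flush). Push latch: shut, pressed in past about -0.05 and let go, it springs fully open within 1 s; open, swung down, pressed in past about -0.05 and let go, it stays latched at 0
- flap_press (a point): ribbed press pad on the flap's outer face, mid-width, 42 mm from the hinge; moves with the flap. Flap: 56 mm from hinge to free front edge, 86 mm wide (y), 4 mm thick. Shut, its outer face is up and its free edge points to -x. A light spring opens it (1 N at the free edge); a press of about 5 N here reaches the stop and works the latch; every press and release changes it over
- flap_hinge (a point): the middle of the flap's hinge line, at the height of the housing top; fixed in the logger, axes as the logger's. The press pad lies 42 mm in front of it (-x) when the flap is shut
- reset_key (a joint): travel of the red reset key (m): 0 = up, 0.005 = fully home. Spring return, 1.5 N to start, 4 N fully home
- key_top (a point): centre of the top of the round red reset key, 24 mm in diameter, in the well under the flap; when up it lies 11 mm below the housing top, 30 mm in front of the hinge line (-x); pressed straight down
- thread_spool: bystander, loose: wooden spool of linen thread, 39 mm across, 58 mm high, standing to the left of the logger; origin at the centre of its underside
- wax_block: bystander, loose: yellow beeswax cake 40 x 55 x 18 mm, to the left of the logger, farther back; origin at the centre of its underside
- eraser: bystander, loose: pink and blue eraser 23 x 50 x 13 mm, to the right of the logger; origin at the centre of its underside
Not all that is in view belongs to the job. Of the things that look like the logger, the larger one is meant.

How it is judged (in metres and radians):
On the way, in this order (a step that is already met when the one before it is completed fails the run):
1. the flap has been pressed and has popped open (value of joint flap above 1.2 rad), for 0.2 s.
2. the reset key is pressed home (value of joint reset_key above 0.0038 m), for 0.05 s.
At the end, for the whole second after the job is handed in: The flap stays latched shut by itself (within 0.03 rad of flush), the reset key is back up (within 1 mm), the logger stands at rest within 15 mm of where it was, and the spool, wax block and eraser are within 20 mm of where they were (value of joint flap between -0.03 and 0.03 rad and value of joint reset_key below 0.001 m and distance of logger from where it was at the start of the episode below 0.015 m and linear speed of logger below 0.01 m/s and distance of each of thread_spool, wax_block, eraser from where it was at the start of the episode below 0.02 m); the robot touches nothing.
It fails at once if the logger was shoved or lifted more than 15 mm (distance of logger from where it was at the start of the episode above 0.015 m).
It fails at once if a bystander (spool, wax block or eraser) was moved, lifted or knocked over (distance of any of thread_spool, wax_block, eraser from where it was at the start of the episode above 0.02 m or angle between thread_spool's own z axis and vertical above 0.5 rad).
It also fails if it takes over 48 s, if anything falls off the work surface, if the arm or the gripper's body presses on something with over 40 N, if the wrist force passes 120 N, or if a joint passes its speed limit or range.

## Working session

There is one attempt and no reset: what is moved stays moved. The work goes in short steps, Python scripts to look and compute and a shell command to move; the robot and the scene stay as the last step left them, time stands still between calls to the robot, and variables do not carry over. Pictures are saved under pics/ and viewed, and the job is handed in when it is done.

```bash
mkdir -p pics
python3 - <<'E'
from workcell import ctrl
import cv2
print(ctrl.read_state())
for n in("scene","top","wrist"):
    m=ctrl.camera_model(n);print(n,m)
    cv2.imwrite(f"pics/{n}0.png",ctrl.grab_frame(n)[:,:,::-1])
E
```

```text
{'time': 0.0, 'q': array([-1.27269570e+00,  9.18686494e-02,  1.23185145e+00,  3.11110146e-06,
        1.81978215e+00, -5.67121941e-02]), 'qvel': array([-7.49521355e-04,  3.12103959e-04,  2.29401512e-04, -1.67474049e-05,
        3.47662671e-04,  5.46889584e-04]), 'tau': array([-1.72840115e-03, -4.46441603e+01, -4.06451797e+01,  6.96022972e-02,
        2.90294399e-02, -1.37494194e-04]), 'ee_pos': array([ 208.35834123, -562.35947692,  221.52045351]), 'tool_rot': array([-2.57764048e+00,  1.79386566e+00,  2.35715857e-03]), 'wrist_force': array([-0.08838167, -0.39312029, -0.4225797 ]), 'wrist_torque': array([ 0.0126583 , -0.03329418, -0.06273679]), 'opening': 87.76393104443021}
scene {'K': array([[438.43064249,   0.        , 253.5627644 ],
       [  0.        , 438.43064249, 192.80604897],
       [  0.        ,   0.        ,   1.        ]]), 'rvec': array([ 0.69866706, -2.44994527,  1.31925972]), 'tvec': array([583.24527593, 143.2295975 , 848.03865775])}
top {'K': array([[387.98818506,   0.        , 255.38447122],
       [  0.        , 387.98818506, 185.23978151],
       [  0.        ,   0.        ,   1.        ]]), 'rvec': array([ 2.17525957, -2.18854849,  0.08484283]), 'tvec': array([184.44421265, 598.98100774, 956.43420136])}
wrist {'K': array([[297.31863964,   0.        , 258.23671284],
       [  0.        , 297.31863964, 194.10399844],
       [  0.        ,   0.        ,   1.        ]]), 'tool_from_camera': array([[ 9.99999264e-01, -9.85237436e-04, -7.08393592e-04,
         5.11633706e-01],
       [ 1.15296119e-03,  9.53473617e-01,  3.01474264e-01,
        -8.28828761e+01],
       [ 3.78410869e-04, -3.01474859e-01,  9.53474051e-01,
        -1.62971016e+02],
       [ 0.00000000e+00,  0.00000000e+00,  0.00000000e+00,
         1.00000000e+00]])}
```

View pics/scene0.png

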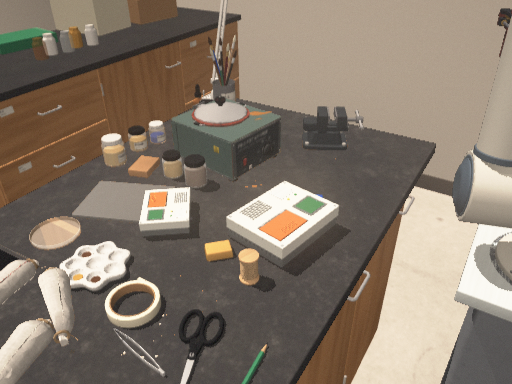

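View pics/top0.png

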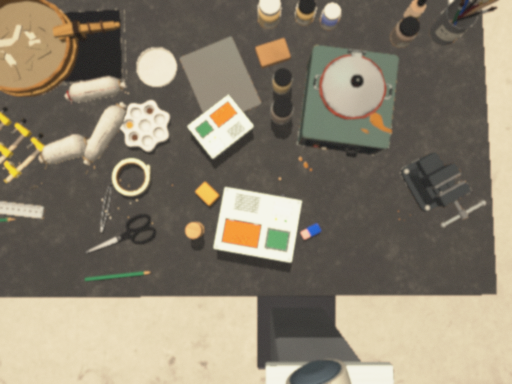

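View pics/wrist0.png

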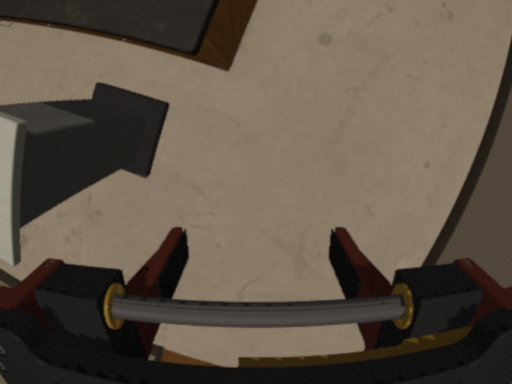

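Candidates for the logger: the larger box at top (258,225) / scene (283,218), and the smaller one at top (220,127) / scene (165,211). By the description I take the larger one, and I'll check that in a crop while measuring it.

```bash
cat > h.py <<'E'
import numpy as np, cv2
from workcell import ctrl
def ray(n,px):
    m=ctrl.camera_model(n);R=cv2.Rodrigues(np.array(m["rvec"]))[0];t=np.array(m["tvec"])
    px=np.atleast_2d(px).astype(float)
    d=(np.linalg.inv(m["K"])@np.c_[px,np.ones(len(px))].T).T@R
    return -R.T@t,d
def atz(n,px,z):
    o,d=ray(n,px); return o+d*((z-o[2])/d[:,2])[:,None]
def proj(n,P):
    m=ctrl.camera_model(n);return cv2.projectPoints(np.atleast_2d(P).astype(float),m["rvec"],m["tvec"],m["K"],None)[0][:,0]
def orange(im): 
    h=cv2.cvtColor(im,cv2.COLOR_RGB2HSV);return cv2.inRange(h,(5,170,120),(16,255,255))
def blobs(mask,amin=100):
    c,_=cv2.findContours(mask,cv2.RETR_EXTERNAL,cv2.CHAIN_APPROX_NONE)
    return [x for x in c if cv2.contourArea(x)>amin]
E
python3 - <<'E'
from h import *
for n in("top","scene"):
    im=cv2.imread(f"pics/{n}0.png")[:,:,::-1].copy()
    print(n)
    for c in blobs(orange(im)):
        ap=cv2.approxPolyDP(c,5,True)[:,0]
        M=cv2.moments(c);ce=[M['m10']/M['m00'],M['m01']/M['m00']]
        print(cv2.contourArea(c),np.round(ce,1),atz(n,[ce],56)[0].round(1)); 
        if n=="top" or len(ap)==4: 
            r=cv2.minAreaRect(c); print(atz(n,cv2.boxPoints(r),56).round(1).tolist()); print(ap.tolist(),atz(n,ap,56).round(1).tolist())
    # white housing
    h=cv2.cvtColor(im,cv2.COLOR_RGB2HSV)
# crops
t=cv2.imread("pics/top0.png")[175:275,170:330]; s=cv2.imread("pics/scene0.png")[170:290,190:350]
cv2.imwrite("pics/c0.png",np.vstack([cv2.resize(t,(640,400)[:2] if 0 else (480,300),interpolation=2),cv2.resize(s,(480,300),interpolation=2)]))
E
```

```text
top
656.0 [241.1 233. ] [482.  216.1  56. ]
[[464.8, 260.8, 56.0], [515.1, 251.6, 56.0], [500.0, 171.3, 56.0], [449.8, 180.8, 56.0]]
[[227, 220], [223, 240], [256, 245], [259, 226]] [[513.5, 250.1, 56.0], [465.4, 259.8, 56.0], [453.0, 180.2, 56.0], [498.5, 172.7, 56.0]]
241.5 [222.7 114. ] [774.8 260.6  56. ]
[[770.8, 290.6, 56.0], [803.8, 249.9, 56.0], [778.4, 230.1, 56.0], [745.5, 270.8, 56.0]]
[[228, 104], [211, 116], [218, 124], [234, 112]] [[800.1, 247.5, 56.0], [770.1, 289.6, 56.0], [749.9, 272.2, 56.0], [779.8, 232.7, 56.0]]
scene
```

View pics/c0.png

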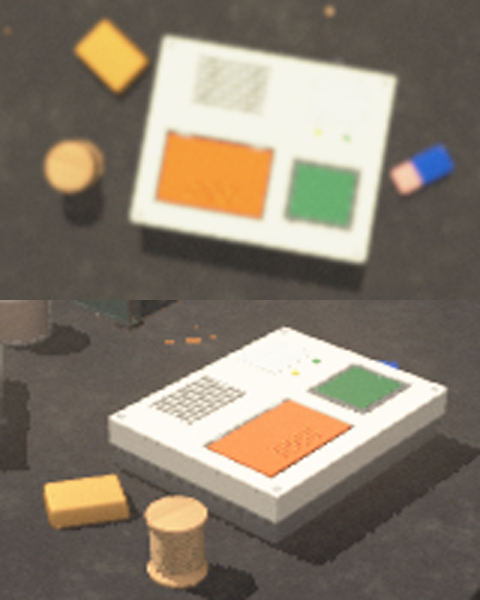

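The crop shows the larger white box with a plain orange flap. The hinge marks are on its rear edge, the ribbed pad is near its front edge, and the green panel is to the right. The spool, wax and eraser stand where the task says. Next I fit the pose by matching the outline in both cameras.

```bash
cat > fit.py <<'E'
from h import *
from scipy.optimize import least_squares
W=lambda p,L: np.c_[p[0]+np.cos(p[2])*L[:,0]-np.sin(p[2])*L[:,1], p[1]+np.sin(p[2])*L[:,0]+np.cos(p[2])*L[:,1], L[:,2]]
F=np.array([[2,-8,56],[2,78,56],[-54,78,56],[-54,-8,56]],float)
E
python3 - <<'E'
from fit import *
p0=np.array([0,0,-.176]);c0=W(p0,np.array([[-26,35,56.]]))[0];p0[:2]=np.array([482,216])-c0[:2]
im={n:cv2.imread(f"pics/{n}0.png")[:,:,::-1].copy() for n in("top","scene")}
obs={}
for n in im:
    h=cv2.cvtColor(im[n],cv2.COLOR_RGB2HSV)
    m=cv2.inRange(h,(3,140,110),(18,255,255))
    c=[x for x in blobs(m,200) if cv2.pointPolygonTest(x,tuple(map(float,proj(n,[[482,216,56]])[0])),False)>=0]
    print(n,[cv2.contourArea(x) for x in c]); obs[n]=c[0][:,0].astype(float)
def seg(P,Q):
    d=[]
    for i in range(4):
        a,b=Q[i],Q[(i+1)%4];u=(b-a)/np.linalg.norm(b-a)
        d.append((P-a)@np.array([u[1],-u[0]]))
    d=np.array(d); j=np.abs(d).argmin(0); s=np.sign(np.array([ (Q.mean(0)-Q[i])@np.array([(Q[(i+1)%4]-Q[i])[1],-(Q[(i+1)%4]-Q[i])[0]]) for i in range(4)]))
    return (d*s[:,None])[j,np.arange(len(P))]-0.5
for use in(["top"],["scene"],["top","scene"]):
    r=least_squares(lambda p:np.concatenate([seg(obs[n],proj(n,W(p,F))) for n in use]),p0,loss="soft_l1",x_scale=[1,1,.01])
    print(use,r.x.round(3),np.sqrt((r.fun**2).mean()))
p=r.x
print("pad",W(p,np.array([[-40,35,56.]])),"key",W(p,np.array([[-28,35,45.]])),"hinge",W(p,np.array([[2,35,56.]])))
B=np.array([[-75,-95,56],[-75,95,56],[75,95,56],[75,-95,56]],float)
out=[]
for n in im:
    k=4;v=cv2.resize(im[n][:,:,::-1],None,fx=k,fy=k,interpolation=2)
    for L in(F,B): cv2.polylines(v,[(proj(n,W(p,L))*k+k/2).astype(int)],True,(255,0,0),1)
    c=(proj(n,W(p,np.array([[-10,0,56.]])))[0]*k).astype(int);out.append(v[c[1]-280:c[1]+280,c[0]-200:c[0]+200] if n!="x" else 0)
cv2.imwrite("pics/fit0.png",np.hstack(out))
for nm,px in(("spool",(195,230)),("wax",(207,193)),("eraser",(311,231))): print(nm,atz("top",[px],{"spool":58,"wax":18,"eraser":13}[nm]).round(0))
E
```

```text
top [716.5]
scene [663.5]
['top'] [ 5.01393e+02  1.77151e+02 -1.77000e-01] 0.6036515474883245
['scene'] [ 4.99135e+02  1.81403e+02 -1.80000e-01] 0.2855906688005681
['top', 'scene'] [ 5.00421e+02  1.79052e+02 -1.74000e-01] 0.7878565418945084
pad [[467.08390958 220.44805675  56.        ]] key [[478.90272273 218.37064113  45.        ]] hinge [[508.44975562 213.1771021   56.        ]]
spool [[490. 327.  58.]]
wax [[582. 304.  18.]]
eraser [[484.  41.  13.]]
```

View pics/fit0.png

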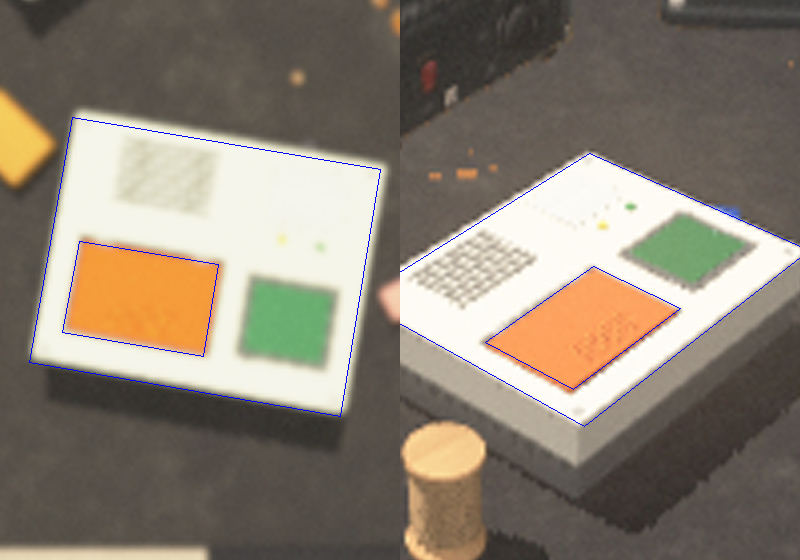

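```bash
cat >> h.py <<'E'
from scipy.spatial.transform import Rotation as Ro
def to(target):
    s=ctrl.read_state();R=Ro.from_rotvec(s["tool_rot"]).as_matrix()
    return (R.T@(np.array(target)-s["ee_pos"])).round(1), s
E
python3 -m handwheel '0 0 0 0 0.176; 0 0 0 0 0.176; 0 0 0 0 0.176; 0 0 0 0 0'
python3 - <<'E'
from h import *
d,s=to([480,218,200]);print(d,s["time"],s["opening"]);print(Ro.from_rotvec(s["tool_rot"]).as_matrix().round(3))
E
```

```text
time: 0.65
ee_pos: [208.4, -562.5, 222.2]
tool_rot: [-2.023, 2.403, 0.001]
wrist_force: [0.2, -0.1, -0.3]
opening: 50.8
[-815.5 -134.3   22.7] 0.65 50.78288959540957
[[-0.171 -0.985 -0.   ]
 [-0.985  0.171  0.001]
 [-0.001  0.    -1.   ]]
```

```bash
python3 -m handwheel '0 -0.054 -0.009 0 0;0 -0.054 -0.009 0 0;0 -0.054 -0.009 0 0;0 -0.054 -0.009 0 0;0 -0.054 -0.009 0 0' && python3 -m handwheel '0 -0.054 -0.009 0 0;0 -0.054 -0.009 0 0;0 -0.054 -0.009 0 0;0 -0.054 -0.009 0 0;0 -0.054 -0.009 0 0' && python3 -m handwheel '0 -0.054 -0.009 0 0;0 -0.054 -0.009 0 0;0 -0.054 -0.009 0 0;0 -0.054 -0.009 0 0;0 -0.054 -0.009 0 0';python3 -m handwheel '0 0 0 0 0;0 0 0 0 0'
python3 - <<'E'
from h import *
d,s=to([480,218,200]);print(d,s["time"],s["opening"],s["tool_rot"])
cv2.imwrite("pics/w1.png",ctrl.grab_frame("wrist")[:,:,::-1])
E
```

```text
time: 1.27
ee_pos: [299.5, -302.7, 222.5]
tool_rot: [-2.026, 2.401, -0.0]
wrist_force: [1.1, -0.5, 0.3]
opening: 2.1
time: 1.9
ee_pos: [390.4, -44.5, 222.8]
tool_rot: [-2.026, 2.401, -0.001]
wrist_force: [0.4, 0.2, -0.3]
opening: 0.2
time: 2.52
ee_pos: [481.3, 213.9, 222.6]
tool_rot: [-2.026, 2.4, -0.0]
wrist_force: [0.7, -1.0, 0.5]
opening: 0.3
time: 2.78
ee_pos: [480.8, 211.7, 222.4]
tool_rot: [2.024, -2.402, 0.0]
wrist_force: [-0.7, 0.5, -0.5]
opening: 0.5
[-6.1  1.9 22.4] 2.775 0.5051933976952168 [ 2.02364038e+00 -2.40178888e+00  2.17285496e-04]
```

View pics/w1.png

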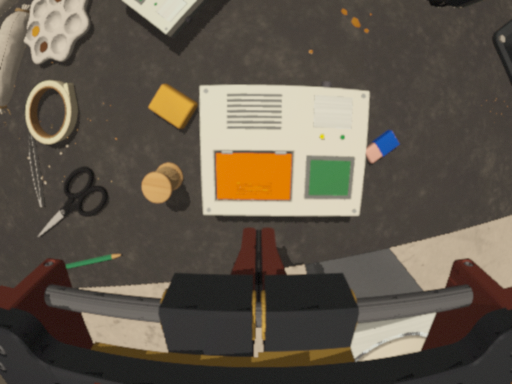

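The wrist view shows the logger upright in the picture, with its flap at (254,176), hinge marks on the upper edge and the pad at the lower edge. The closed fingertip is at (258,235). I'll refine the pose from this view.

```bash
cat >> fit.py <<'E'
def wproj(P,s):
    m=ctrl.camera_model("wrist");T=np.array(m["tool_from_camera"]);K=m["K"]
    R=Ro.from_rotvec(s["tool_rot"]).as_matrix()
    t=(np.atleast_2d(P)-s["ee_pos"])@R; c=(t-T[:3,3])@T[:3,:3]
    D=np.zeros(4)
    return cv2.fisheye.distortPoints((c[:,:2]/c[:,2:])[:,None],K,D)[:,0]
def wray(px,s):
    m=ctrl.camera_model("wrist");T=np.array(m["tool_from_camera"])
    u=cv2.fisheye.undistortPoints(np.atleast_2d(px).astype(float)[:,None],m["K"],np.zeros(4))[:,0]
    R=Ro.from_rotvec(s["tool_rot"]).as_matrix()
    return s["ee_pos"]+R@T[:3,3],(np.c_[u,np.ones(len(u))]@T[:3,:3].T)@R.T
def watz(px,s,z):
    o,d=wray(px,s);return o+d*((z-o[2])/d[:,2])[:,None]
E
python3 - <<'E'
from fit import *
s=ctrl.read_state();im=cv2.imread("pics/w1.png")[:,:,::-1].copy()
h=cv2.cvtColor(im,cv2.COLOR_RGB2HSV)
wm=cv2.inRange(h,(0,0,170),(180,60,255)); wm[:75]=0; wm[222:]=0; wm[:,:190]=0; wm[:,380:]=0
c=max(blobs(wm),key=cv2.contourArea); ap=cv2.approxPolyDP(cv2.convexHull(c),6,True)[:,0]
P=watz(ap,s,56);print("housing",ap.tolist(),P.round(1).tolist(),[np.linalg.norm(P[i]-P[i-1]).round(1) for i in range(len(P))],P.mean(0))
om=orange(im);c=[x for x in blobs(om,1000)][0];ap=cv2.approxPolyDP(c,6,True)[:,0]
P=watz(ap,s,56);print("flap",ap.tolist(),P.round(1).tolist(),[np.linalg.norm(P[i]-P[i-1]).round(1) for i in range(len(P))],P.mean(0))
p=[500.4,179,-.174];print(wproj(W(p,F),s).round(1).tolist())
E
```

```text
housing [[368, 91], [357, 215], [203, 213], [200, 86]] [[559.6, 70.1, 56.0], [412.1, 98.5, 56.0], [448.0, 283.9, 56.0], [593.9, 255.9, 56.0]] [np.float64(188.9), np.float64(150.2), np.float64(188.8), np.float64(148.6)] [503.3981865  177.11366959  56.        ]
flap [[216, 153], [218, 198], [289, 198], [289, 153]] [[516.1, 252.9, 56.0], [463.4, 261.7, 56.0], [449.0, 179.6, 56.0], [501.8, 171.9, 56.0]] [np.float64(82.3), np.float64(53.5), np.float64(83.4), np.float64(53.3)] [482.59265756 216.54327978  56.        ]
[[290.1, 153.5], [213.9, 153.6], [215.7, 200.6], [288.7, 200.7]]
```

Run:
```python
from h import *
d,s=to([468.4,219.6,75]);print(d)
```

```text
[ -6.2  13.7 147.8]
```

```bash
python3 -m handwheel '0 -0.006 0.0137 0.04 0;0 0 0 0.055 0;0 0 0 0.052 0;0 0 0 0 0;0 0 0 0 0';python3 - <<'E'
from h import *
d,s=to([468.4,219.6,60]);print(d)
cv2.imwrite("pics/w2.png",np.hstack([ctrl.grab_frame("wrist")[80:,100:420,::-1],ctrl.grab_frame("scene")[120:284,170:400,::-1].repeat(2,0)[:304].repeat(2,1)]))
E
```

```text
time: 3.45
ee_pos: [469.7, 219.9, 78.5]
tool_rot: [-2.018, 2.404, -0.002]
wrist_force: [0.4, 0.5, 1.0]
opening: 0.5
[ 0.5  1.3 18.5]
```

View pics/w2.png

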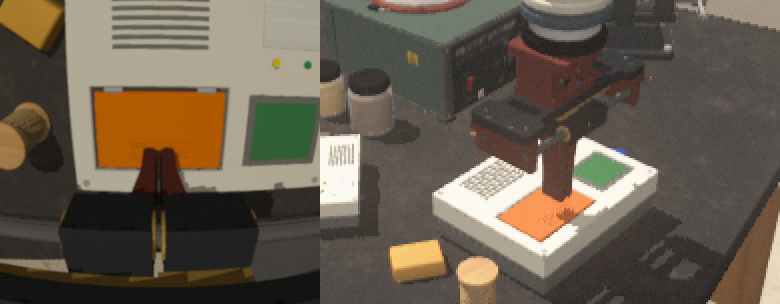

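The fingertip sits over the ribbed pad, mid-width of the flap, so I'm going down to press.

```bash
python3 -m handwheel '0 0 0.001 0.01 0;0 0 0 0.009 0;0 0 0 0 0;0 0 0 0.002 0; 0 0 0 0 0'; python3 -m handwheel '0 0 0 0.002 0;0 0 0 0 0'
```

```text
time: 4.18
ee_pos: [467.5, 220.4, 54.7]
tool_rot: [2.021, -2.405, -0.0]
wrist_force: [-1.1, -1.1, 0.5]
opening: 0.6
time: 4.42
ee_pos: [467.7, 220.5, 53.1]
tool_rot: [-2.021, 2.405, -0.0]
wrist_force: [-1.3, -0.8, 2.4]
opening: 0.4
```

```bash
python3 -m handwheel '0 0 0 0.002 0;0 0 0 0 0'; python3 -m handwheel '0 0 0 0.0015 0;0 0 0 0 0'
```

```text
time: 4.68
ee_pos: [467.9, 220.6, 52.5]
tool_rot: [-2.02, 2.404, -0.001]
wrist_force: [-5.7, -1.5, 10.4]
opening: 0.5
time: 4.92
ee_pos: [467.9, 220.6, 52.2]
tool_rot: [-2.02, 2.404, -0.001]
wrist_force: [-8.3, -1.5, 17.0]
opening: 0.2
```

The force rises sharply at z 52, so the flap is at its stop. Now releasing, upward and a little to the front.

```bash
python3 -m handwheel '0 0 0 -0.02 0;0 0 0.02 -0.05 0;0 0 0.02 -0.05 0;0 0 0.01 -0.03 0;0 0 0 0 0'; python3 -m handwheel '0 0 0 0 0;0 0 0 0 0;0 0 0 0 0;0 0 0 0 0;0 0 0 0 0';python3 - <<'E'
from h import *
d,s=to([480.2,217.5,140]);print(d,s["ee_pos"])
cv2.imwrite("pics/w3.png",np.hstack([ctrl.grab_frame("wrist")[80:,100:420,::-1],ctrl.grab_frame("scene")[120:284,170:400,::-1].repeat(2,0)[:304].repeat(2,1)]))
cv2.imwrite("pics/w3w.png",ctrl.grab_frame("wrist")[:,:,::-1])
E
```

```text
time: 5.55
ee_pos: [419.2, 229.8, 202.5]
tool_rot: [-2.018, 2.4, -0.003]
wrist_force: [0.2, -1.2, -0.7]
opening: 0.6
time: 6.18
ee_pos: [418.3, 229.0, 198.9]
tool_rot: [2.021, -2.405, -0.0]
wrist_force: [-1.0, 0.3, -0.2]
opening: 0.6
[  0.6 -62.9  58.9] [418.33476658 228.98636283 198.89377445]
```

View pics/w3.png

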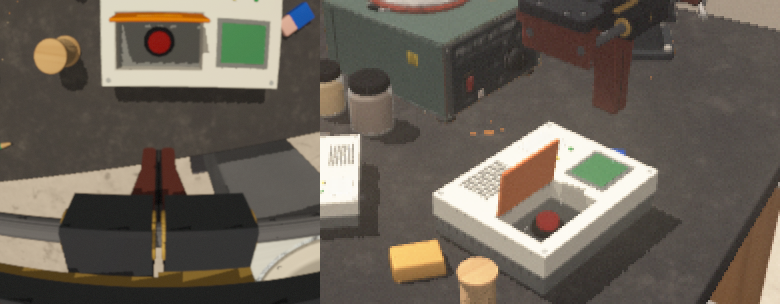

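The flap is open and nearly upright. The red key shows at wrist crop (159,41) and scene crop (547,222). I'll measure it.

Run:
```python
from fit import *
s=ctrl.read_state();im=cv2.imread("pics/w3w.png")[:,:,::-1].copy()
sc=ctrl.grab_frame("scene")
def red(im):
    h=cv2.cvtColor(im,cv2.COLOR_RGB2HSV);return cv2.inRange(h,(0,150,60),(4,255,255))|cv2.inRange(h,(174,150,60),(180,255,255))
for c in blobs(red(im),40):
    (u,v),r=cv2.minEnclosingCircle(c)
    if v<200 : print("w",u,v,r,watz([[u,v]],s,45).round(1))
for c in blobs(red(sc),20):
    (u,v),r=cv2.minEnclosingCircle(c); 
    if 170<v<250: print("s",u,v,r,atz("scene",[[u,v]],45).round(1))
print(wproj([[480.2,217.5,45]],s),proj("scene",[[480.2,217.5,45]]))
```

```text
w 258.81817626953125 122.0 11.818285942077637 [[480.1 217.1  45. ]]
s 283.1499938964844 230.0 5.246294975280762 [[477.5 223.9  45. ]]
[[258.41530563 122.00235345]] [[283.50569814 227.89626611]]
```

```bash
python3 -m handwheel '0 0 -0.031 0.01 0;0 0 -0.030 0.02 0;0 0 0 0.04 0;0 0 0 0.04 0;0 0 0 0 0'
python3 - <<'E'
from h import *
d,s=to([479.5,217.5,46]);print(d,s["ee_pos"])
cv2.imwrite("pics/w4.png",np.hstack([ctrl.grab_frame("wrist")[80:,100:420,::-1],ctrl.grab_frame("scene")[120:284,170:400,::-1].repeat(2,0)[:304].repeat(2,1)]))
E
```

```text
time: 7.0
ee_pos: [476.3, 217.7, 85.5]
tool_rot: [2.016, -2.4, -0.004]
wrist_force: [-0.4, -0.4, -0.0]
opening: 0.4
[-0.5 -3.4 39.5] [476.30775377 217.66011922  85.47319875]
```

View pics/w4.png

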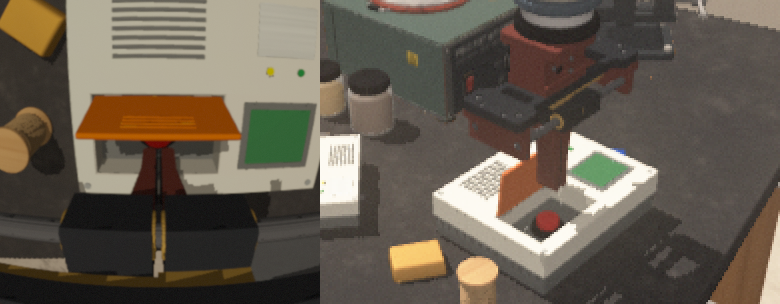

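The finger is just in front of the open flap and above the key. Going down in small steps while watching the force.

```bash
python3 -m handwheel '0 0 -0.002 0.012 0;0 0 0 0.012 0;0 0 0 0.010 0;0 0 0 0 0;0 0 0 0.002 0'; python3 -m handwheel '0 0 0 0.002 0;0 0 0 0.002 0;0 0 0 0 0'
```

```text
time: 7.72
ee_pos: [480.6, 218.3, 53.4]
tool_rot: [-2.021, 2.405, -0.0]
wrist_force: [0.4, 0.7, -0.3]
opening: 0.3
time: 8.1
ee_pos: [480.3, 218.2, 49.0]
tool_rot: [2.021, -2.405, -0.0]
wrist_force: [-0.4, 0.1, 0.1]
opening: 0.1
```

```bash
python3 -m handwheel '0 0 0 0.002 0;0 0 0 0.002 0;0 0 0 0 0';python3 -m handwheel '0 0 0 0.002 0;0 0 0 0 0';python3 -m handwheel '0 0 0 0.0015 0;0 0 0 0 0'
```

```text
time: 8.48
ee_pos: [480.4, 218.2, 45.2]
tool_rot: [-2.021, 2.405, 0.0]
wrist_force: [-0.4, 0.2, 1.7]
opening: 0.4
time: 8.72
ee_pos: [480.5, 218.2, 43.3]
tool_rot: [-2.021, 2.405, -0.0]
wrist_force: [-0.5, -0.2, 3.0]
opening: 0.6
time: 8.98
ee_pos: [480.5, 218.2, 41.7]
tool_rot: [-2.021, 2.405, -0.0]
wrist_force: [-0.7, 0.1, 3.1]
opening: 0.5
```

```bash
python3 -m handwheel '0 0 0 0.002 0;0 0 0 0 0';python3 -m handwheel '0 0 0 0.001 0;0 0 0 0 0'
```

```text
time: 9.22
ee_pos: [480.5, 218.2, 40.3]
tool_rot: [-2.021, 2.405, -0.0]
wrist_force: [-2.3, -1.2, 7.3]
opening: 0.5
time: 9.48
ee_pos: [480.5, 218.2, 40.2]
tool_rot: [-2.021, 2.405, -0.0]
wrist_force: [-4.2, -2.7, 10.5]
opening: 0.7
```

The hard stop is at z 40.2 with 10 N, so the key is fully home after its 5 mm of travel. Now up, then over to the rear of the flap.

```bash
python3 -m handwheel '0 0 0.001 -0.02 0;0 0 0.002 -0.05 0;0 0 0 -0.05 0;0 0 0 -0.005 0;0 0 0 0 0';  python3 - <<'E'
from fit import *
print(ctrl.read_state()["ee_pos"])
p=np.array([501.5,178,-.18])
for L in([32,35,110],[32,35,103]): print(to(W(p,np.array([L],float))[0])[0])
cv2.imwrite("pics/w5.png",np.hstack([ctrl.grab_frame("wrist")[80:,100:420,::-1],ctrl.grab_frame("scene")[120:284,170:400,::-1].repeat(2,0)[:304].repeat(2,1)]))
E
```

```text
time: 10.1
ee_pos: [477.4, 218.7, 163.7]
tool_rot: [-2.021, 2.405, -0.0]
wrist_force: [0.5, 0.2, -0.0]
opening: 0.5
[477.44102559 218.72997918 163.70509591]
[  1.2 -62.9  53.7]
[  1.2 -62.9  60.7]
```

View pics/w5.png

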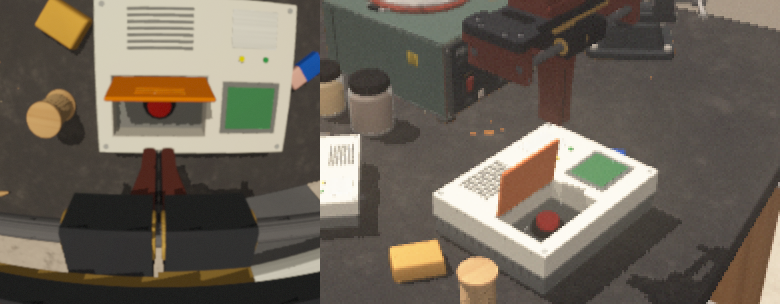

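```bash
python3 -m handwheel '0 0.001 -0.031 0 0;0 0 -0.032 0 0;0 0 0 0 0;0 0 0 0.04 0;0 0 0 0.02 0'; python3 -m handwheel '0 0 0 0 0'
python3 - <<'E'
from fit import *
p=np.array([501.5,178,-.18])
s=ctrl.read_state();d=s["ee_pos"]-W(p,np.array([[2,35,56.]]))[0]
u=np.array([np.cos(p[2]),np.sin(p[2])]);print("centre fwd of hinge",-(d[:2]@u),"lat",d[:2]@[-u[1],u[0]],"h",d[2])
cv2.imwrite("pics/w6.png",np.hstack([ctrl.grab_frame("wrist")[80:,100:420,::-1],ctrl.grab_frame("scene")[120:284,170:400,::-1].repeat(2,0)[:304].repeat(2,1)]))
E
```

```text
time: 10.82
ee_pos: [537.3, 206.6, 100.1]
tool_rot: [2.018, -2.401, -0.003]
wrist_force: [1.1, -0.2, -0.5]
opening: 0.5
time: 10.95
ee_pos: [537.4, 206.6, 100.9]
tool_rot: [2.018, -2.401, -0.003]
wrist_force: [-0.2, -0.5, -0.3]
opening: 0.4
centre fwd of hinge -28.212155544216465 lat -0.4503916739140556 h 44.928897243196175
```

View pics/w6.png

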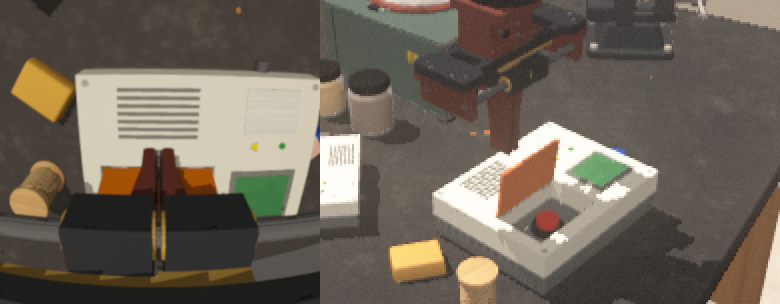

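The finger is behind the flap and mid-width, at 45 mm above the hinge. Sweeping it forward and down along the arc.

```bash
python3 -m handwheel '0 0 0.018 0 0;0 0 0.012 0.001 0;0 0 0.012 0.005 0;0 0 0.009 0.007 0;0 0 0 0 0'; python3 -m handwheel '0 0 0.007 0.008 0;0 0 0.004 0.009 0;0 0 0.002 0.006 0;0 0 0 0 0'
python3 - <<'E'
from fit import *
p=np.array([501.5,178,-.18])
s=ctrl.read_state();d=s["ee_pos"]-W(p,np.array([[2,35,56.]]))[0]
u=np.array([np.cos(p[2]),np.sin(p[2])]);print("centre fwd of hinge",-(d[:2]@u),"lat",d[:2]@[-u[1],u[0]],"h",d[2])
cv2.imwrite("pics/w7.png",np.hstack([ctrl.grab_frame("wrist")[80:,100:420,::-1],ctrl.grab_frame("scene")[120:284,170:400,::-1].repeat(2,0)[:304].repeat(2,1)]))
E
```

```text
time: 11.68
ee_pos: [488.1, 215.7, 89.8]
tool_rot: [2.021, -2.404, -0.001]
wrist_force: [0.3, 0.8, 1.5]
opening: 0.2
time: 12.18
ee_pos: [475.7, 217.8, 66.6]
tool_rot: [2.02, -2.404, -0.001]
wrist_force: [-1.3, 0.0, 1.4]
opening: 0.7
centre fwd of hinge 34.50671431499259 lat -0.4857199364582664 h 10.613102261794111
```

View pics/w7.png

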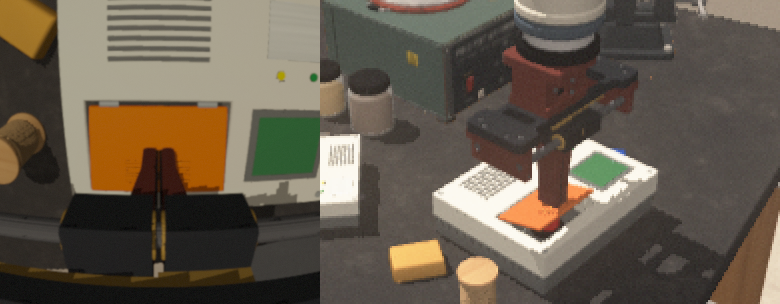

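The flap is nearly closed under the finger, which is centred on it. Continuing down to the stop.

```bash
python3 -m handwheel '0 0 0.003 0.005 0;0 0 0.002 0.004 0;0 0 0 0.002 0;0 0 0 0.001 0;0 0 0 0 0'; python3 -m handwheel '0 0 0 0.002 0;0 0 0 0 0'
```

```text
time: 12.9
ee_pos: [471.1, 218.7, 55.6]
tool_rot: [2.021, -2.405, -0.001]
wrist_force: [-1.3, -0.5, 1.0]
opening: 0.4
time: 13.15
ee_pos: [471.4, 218.8, 53.7]
tool_rot: [-2.021, 2.405, 0.0]
wrist_force: [-0.2, 1.4, 1.6]
opening: 0.2
```

```bash
python3 -m handwheel '0 0 0 0.002 0;0 0 0 0 0'; python3 -m handwheel '0 0 0 0.002 0;0 0 0 0 0'
```

```text
time: 13.4
ee_pos: [471.6, 218.9, 53.1]
tool_rot: [-2.02, 2.404, -0.001]
wrist_force: [-4.1, -1.8, 9.1]
opening: 0.1
time: 13.65
ee_pos: [471.7, 218.9, 52.7]
tool_rot: [-2.02, 2.404, -0.001]
wrist_force: [-8.4, -3.2, 16.0]
opening: 0.4
```

At the stop with 16 N, like the first press. Releasing, then checking.

```bash
python3 -m handwheel '0 0 0 -0.02 0;0 0 0.01 -0.05 0;0 0 0.03 -0.05 0;0 0 0.04 -0.01 0;0 0 0 0 0'; python3 -m handwheel '0 0 0 0 0;0 0 0 0 0;0 0 0 0 0;0 0 0 0 0;0 0 0 0 0';python3 - <<'E'
from fit import *
s=ctrl.read_state();print(s["ee_pos"],s["wrist_force"])
w=ctrl.grab_frame("wrist");sc=ctrl.grab_frame("scene");t=ctrl.grab_frame("top")
cv2.imwrite("pics/w8.png",np.hstack([w[80:,100:420,::-1],sc[120:284,170:400,::-1].repeat(2,0)[:304].repeat(2,1)]))
cv2.imwrite("pics/t8.png",t[:,:,::-1])
om=orange(w);
for c in blobs(om,700):
    ap=cv2.approxPolyDP(c,6,True)[:,0];P=watz(ap,s,56);print("flap",P.round(1).tolist(),P.mean(0))
t0=cv2.imread("pics/scene0.png")[:,:,::-1]
d=cv2.absdiff(t0,sc).max(2);print("scene diff in logger/bystander region",(d[185:285,200:340]>40).sum())
E
```

```text
time: 14.28
ee_pos: [392.0, 233.3, 182.0]
tool_rot: [-2.02, 2.4, -0.001]
wrist_force: [0.1, -0.2, -0.4]
opening: 0.2
time: 14.9
ee_pos: [392.7, 232.4, 179.5]
tool_rot: [2.02, -2.405, -0.0]
wrist_force: [-0.7, 0.8, -0.0]
opening: 0.3
[392.65912805 232.43079854 179.45587571] [-0.73637439  0.79067739 -0.02638238]
flap [[515.2, 253.9, 56.0], [463.4, 262.7, 56.0], [447.8, 180.4, 56.0], [500.5, 170.8, 56.0]] [481.72329962 216.95203543  56.        ]
scene diff in logger/bystander region 0
```

View pics/w8.png

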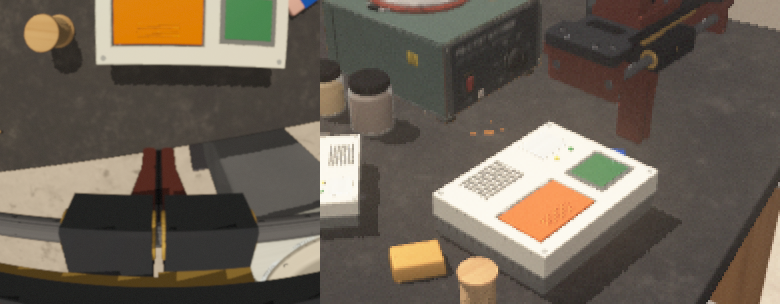

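The flap is shut flush, it has stayed shut, and the scene picture has no changed pixels from the start around the logger, spool and wax block. The fingers are clear at 180 mm up, so I'm handing in.

```bash
python3 -c "
from workcell import ctrl
print(ctrl.sign_off())"
```

```text
the job is handed in; nothing more can be done
None
```

The reset is done and the job is handed in. The robot's clock stood at about 15 s of the 48 s allowed.

- **Opening the flap:** I pressed the larger logger's orange flap to its stop (17 N) and let go. The next picture showed it open and nearly upright.
- **Reset key:** I pressed the red key to its hard stop, with the fingertip at z 40.2 mm and 10 N, which is its full 5 mm of travel. The next picture showed it back up.
- **Closing the flap:** I swung the flap down from behind, pressed it to its stop (16 N) and released it. It stayed shut.

**Last checks:**
- The flap was flush more than half a second after release, and its centre measured within 1 mm of the first reading.
- The scene camera showed no changed pixels around the logger, spool and wax block compared with the start. The eraser was mostly hidden behind the logger in that view, so I did not measure it at the end. The fingers never went near it.
- The arm was clear of everything, with almost no force at the wrist.

**Disagreements:** The cameras differed by 2–4 mm on the logger's position, and by about 7 mm on the key. I went by the wrist camera for the key and checked it by touch. No check failed, but hand-in reports no verdict.

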